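Drag a dropped washer out from under the cooling rack

ROBOT

A 6-joint arm with a two-finger parallel gripper is mounted at the origin on the work surface. World frame = base frame: x ahead of the robot, y to its left, z up, the work surface at z = 0. Lengths are in m, angles in rad, forces in N, time in s.
With the tool pointing down it reaches from about 0.375 to 0.9 m from the base axis. Payload 3.1 kg.
Tool frame: the origin (TCP) lies midway between the tips of the shut fingers; the grasp point (between the pads) lies 19 mm behind it; z points along the fingers, y is the line along which they close (so a half turn about z gives the same grasp; the last joint's range is limited). The gripper opens to 87 mm and grips with 3 to 60 N. Pads are 19 mm wide; open, the fingers measure 117 mm over their backs; the gripper's body (75 mm by 190 mm) begins 51 mm behind the grasp point.
Start: joints at [1.016, 0.527, 1.433, -0, 1.181, -0.178], TCP at [0.229, 0.581, 0.198] pointing down, gripper open.
Joint ranges: [-3.08, 3.08], [-0.75, 2.2], [0.22, 2.44], [-1.43, 4.57], [0, 2.65], [-2.85, 2.85]. Speed limits (rad/s): [2.79, 2.79, 3.14, 3.14, 3.14, 3.14].

INTERFACE

Orientations are given as a unit quaternion [x, y, z, w].
In Python, from rig import get_obs, cams, job gives the robot as it stands.
- The arm moves only by the tool servo_tool, never from a script. Its argument "moves" is text: rows parted by semicolons, each of 5 numbers parted by spaces: the shift along the tool's x, y, z in m, then the turn about the tool's z in degrees, then the finger opening in m, from 0 to 0.087. In form: dx dy dz spin claw; .... A call has 1 to 10 rows; each row is the pose to reach, as a shift and turn from the pose commanded when the call began, along the tool's axes at that moment; what a row does not reach only later rows make up. A row lasts 1/12 s, in which the tool goes at most 41.7 mm and 7.16 degrees, less where a joint would pass 70% of its speed; a pose out of reach is approached as far as the arm can. A call with a gripper value outside its range is refused whole. The fingers move at their own pace and stop on an object; "grip_force" is the grip in N (left out, the last holds). Time passes only in rows, so rows that repeat a pose let the fingers close. It gives the time, the measured TCP pose, the force, the opening and the grip force at its end, in the units of the state.
- get_obs(): the state, without advancing time (a new reading comes with each control period).
- cams.camera(name): name is "scene" or "top" or "wrist"; returns the picture (480x640x3 uint8, blue, green, red); there is no depth.
- cams.camera_model(name): a dict with "fx", "fy", "cx", "cy" (pixels), "R" (3x3) and "t" (3): a world point X has camera coordinates R X + t. Camera axes: x right, y down, z forward; pixel columns grow to the right and rows downward; lengths in m; the calibration is good to about 2 mm. A picture is of the moment at which its call begins: read the wrist's pose just before it. camera_model takes no time and is no camera call; for the wrist camera it gives the pose at the moment of the call.
- job.hand_in(): hands the job in; it is judged then, once.
The state is a dict: "time": time; "q": joint angles; "joint_velocities": joint speeds; "joint_torque": joint torques, N m; "position": TCP position; "tool_rot": TCP orientation; "ft_force": force on the tool from outside, world axes, zero at the start; "moment": the same for the moment, N m; "grip_width": finger opening in m; "grip_force": force on a finger pad.
Only numpy, scipy, OpenCV 4.12 (cv2) and the standard library are available. Lean on these libraries where they do the work, as an engineer would, in place of code of your own. Each camera call takes 0.05 s, during which the arm holds its last target. There are 200 camera calls.

TASK

A flat steel washer from the oven door has fallen under the low wire cooling rack on the black board. Take the hooked scraper by its wooden handle, slide it under the rack, press the blade lightly on the board (a few newtons, never 10) and keep it pressed as you hook behind the washer and drag it out until it lies flat on the open board, a good finger's width clear of the rack's front; then lay the scraper down flat on the steel counter beside the board. Press gently, do not shove or move the rack, do not touch the washer with the fingers, and leave the other things where they are.

Things in the scene. Friction and masses are not known exactly. Their poses are not given: they have to be found in the camera images.
- scraper: Hooked scraper of dark steel, 0.15 to 0.32 kg, level on the counter left or right of the board. x axis: from handle to blade. Origin: on its underside plane, under the handle. Blade strip 20 mm wide (y -10 to 10), 3 mm thick, x = 50 to 203 mm, on the underside. At its end an L-shaped flat hook, 5 mm thick, x = 189 to 203, reaching to the tool's left to y = +55 mm. A tail at x = -73 mm reaches down to the underside.
- scraper_grip (a point): Middle of the height of the scraper's wooden handle, 39 mm straight above the scraper's origin. The handle is 22 mm wide (y), from x = -70 to 50 mm and z = 26 to 52 mm in the scraper's frame. The centre of mass lies about 50 to 70 mm ahead of here: grip firmly (80 to 90 N); the tool still tips in the grip, so the hook hangs some mm low; on the board, each mm lower adds a few newtons.
- scraper_hook (a point): Point on the scraper's underside at the middle of the hook's inner (dragging) face: x = 189, y = 32.5, z = 0 mm in the scraper's frame.
- washer: The dropped part: flat ring of bright metal, 36 mm outside, 18 mm hole, 4 mm thick, 30 g, lying loose on the board under the rack. Origin: centre of its underside.
- rack: Low wire rack, loose, about 1.3 kg, on the board: 160 mm deep (x) by 340 mm wide (y), four 10 mm legs at its corners (x = +-80, y = +-170 mm), open on all sides below. 28 mm free height beneath, top at 38 mm. Origin: centre of its footprint on the board. Its -x side (x = -80, wire and legs to -85 mm) is the front, towards the robot. Wires too close for fingers.
- board: Black plastic board, fixed, 320 mm (x) by 440 mm (y), let into the counter: its top is 30 mm above its origin (centre of the underside) and 10 to 20 mm above the counter, differing from start to start; feel the exact height by touching down. Parallel to the rack to 0.1 rad; at least 90 mm of it is open before the rack's front.
- table: The stainless steel counter, top at z = 0.
- cutter: Pizza wheel with a black handle, 200 mm long, lying on the counter on the side of the board opposite the scraper. Leave alone.
- tin: Small can, 48 mm across, 60 mm high, standing on the rear left of the rack's wires. Leave alone.
- shaker: Small white jar, 50 mm across, 50 mm high, standing on the rear right of the rack's wires. Leave alone.
- mill: Wooden pepper mill, 160 mm high, left behind. Leave alone.
- ramekin: White bowl, 80 mm across, 45 mm high, right behind. Leave alone.

How it is judged:
By the outcome, as a careful person would: the job done as asked, in the order asked, and still so for the second after the job is handed in, with the robot touching nothing.
It also fails if it takes over 64 s, if anything falls off the work surface, if the arm or the gripper's body presses on something with over 40 N, if the wrist force passes 120 N, or if a joint passes its speed limit or range.

## Working session

There is one attempt and no reset: what is moved stays moved. The work goes in short steps, Python scripts to look and compute and a tool call to move; the robot and the scene stay as the last step left them, time stands still between calls to the robot, and variables do not carry over. Pictures are saved under pics/ and viewed, at most 10 in all, crops included, and the job is handed in when it is done.

Besides the shell and the picture viewer there is one more tool, called after "Request:" as a command line: name --argument value ..., lists and objects as JSON in quotes. servo_tool: Moves the arm, as the interface text tells. Its arguments: {"type":"object","properties":{"moves":{"type":"string"},"grip_force":{"type":"number"}},"required":["moves"]}

```bash
ls; mkdir -p pics
python3 - <<'E'
from rig import get_obs, cams, job
import cv2
o=get_obs()
for k,v in o.items(): print(k,v)
for n in ("scene","top"):
    cv2.imwrite(f"pics/{n}0.png",cams.camera(n))
    print(n,cams.camera_model(n))
E
```

```text
pics
time 0.0
q [ 1.01649449e+00  5.28455623e-01  1.43389553e+00 -2.21404215e-05
  1.18136058e+00 -1.78508726e-01]
joint_velocities [ 0.00123731  0.00068995  0.00058371  0.00097121 -0.00080848  0.00100994]
joint_torque [-1.07306008e-03 -4.40047145e+01 -1.76589471e+01  6.32453710e-02
  5.82765753e-02 -1.64640619e-04]
position [0.22895281 0.58072504 0.1967803 ]
tool_rot [ 1.86788643e-01  9.82399552e-01 -9.92876954e-04 -3.70035377e-04]
ft_force [0.30716001 1.22798498 0.93544041]
moment [-0.02062934 -0.01317936 -0.02949509]
grip_force 0.0
grip_width 0.08706395071847671
scene {'fx': 476.1957541804853, 'fy': 476.1957541804853, 'cx': 318.10208393565017, 'cy': 242.8871485257292, 'R': array([[ 2.15588491e-01,  9.76484069e-01,  6.81798487e-04],
       [ 6.19591574e-01, -1.36253914e-01, -7.73007861e-01],
       [-7.54736964e-01,  1.67074035e-01, -6.34396077e-01]]), 't': array([-0.14006123, -0.29332117,  1.73235955])}
top {'fx': 580.1290570808198, 'fy': 580.1290570808198, 'cx': 331.26812791587946, 'cy': 236.43626582679207, 'R': array([[ 1.16028371e-02, -9.99931691e-01,  1.40995149e-03],
       [-9.86904472e-01, -1.16785261e-02, -1.60882487e-01],
       [ 1.60887963e-01,  4.75205859e-04, -9.86972562e-01]]), 't': array([-0.01329087,  0.53460162,  1.2314268 ])}
```

View pics/top0.png

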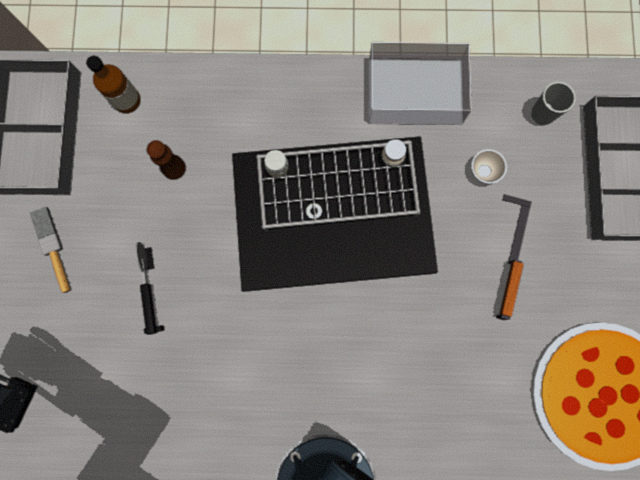

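View pics/scene0.png

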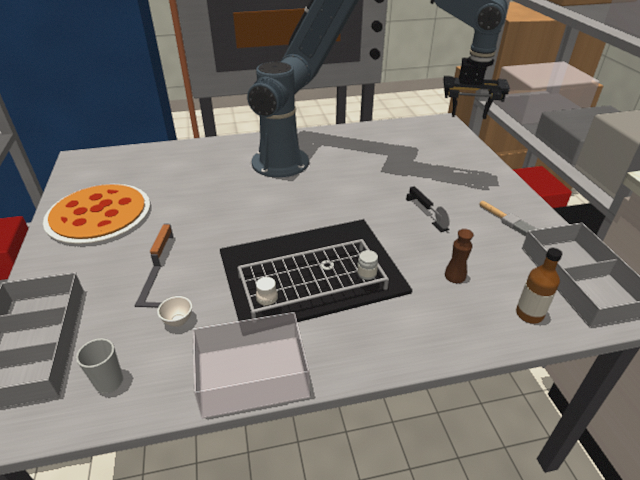

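The top view shows the scraper to the right of the board: handle around (511,290), blade corner (528,203), hook tip (504,197). The washer is at (314,211), near the rack's front wire. The cutter is on the left. I'll enlarge these next.

```bash
cat > h.py <<'E'
import numpy as np, cv2
from rig import get_obs, cams, job
from scipy.spatial.transform import Rotation as Ro
def ray(m,u,v):
    R=np.array(m["R"]);t=np.array(m["t"])
    return -R.T@t, R.T@np.array([(u-m["cx"])/m["fx"],(v-m["cy"])/m["fy"],1])
def onz(m,u,v,z):
    c,d=ray(m,u,v); return c+d*(z-c[2])/d[2]
def tri(*obs):
    A=np.zeros((3,3));b=np.zeros(3)
    for m,u,v in obs:
        c,d=ray(m,u,v);d=d/np.linalg.norm(d);P=np.eye(3)-np.outer(d,d);A+=P;b+=P@c
    return np.linalg.solve(A,b)
def proj(m,X):
    p=np.array(m["R"])@np.array(X)+np.array(m["t"]);return m["fx"]*p[0]/p[2]+m["cx"],m["fy"]*p[1]/p[2]+m["cy"]
E
python3 - <<'E'
import cv2,numpy as np
def crop(f,x,y,w,h,s):
    c=cv2.resize(cv2.imread(f)[y:y+h,x:x+w],None,fx=s,fy=s,interpolation=cv2.INTER_CUBIC)
    for k in range(0,w,10): cv2.line(c,(k*s,0),(k*s,8 if (x+k)%50 else 20),(0,255,255),1)
    for k in range(0,h,10): cv2.line(c,(0,k*s),(8 if (y+k)%50 else 20,k*s),(0,255,255),1)
    return c
a=crop("pics/top0.png",230,130,210,170,3);b=crop("pics/top0.png",490,180,50,150,4)
o=np.zeros((600,835,3),np.uint8);o[:510,:630]=a;o[:600,632:832]=b
cv2.imwrite("pics/ctop.png",o[:,:800+0] if 0 else cv2.resize(o[:,:832],(800,577)))
a=crop("pics/scene0.png",215,215,200,110,3);b=crop("pics/scene0.png",130,220,50,95,4)
o=np.zeros((380,800,3),np.uint8);o[:330,:600]=a;o[:380,600:800]=b
cv2.imwrite("pics/cscene.png",o)
E
```

```text
(no output)
```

View pics/ctop.png

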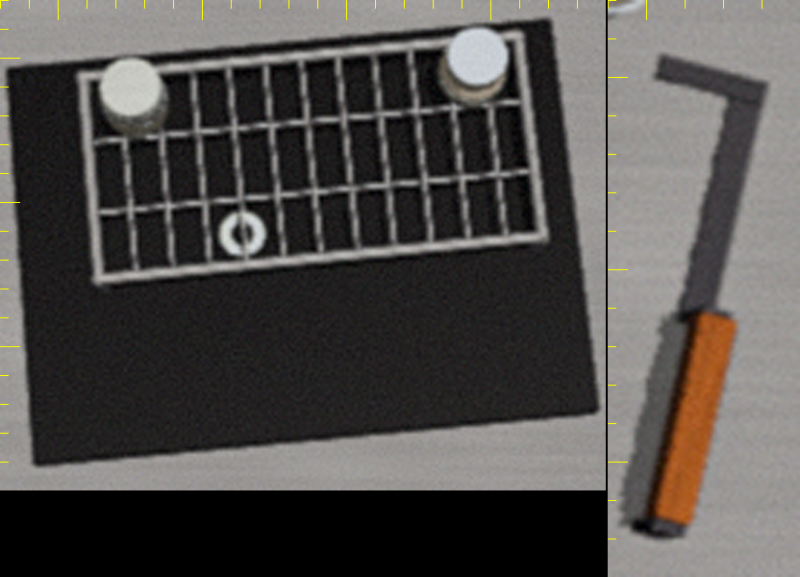

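View pics/cscene.png

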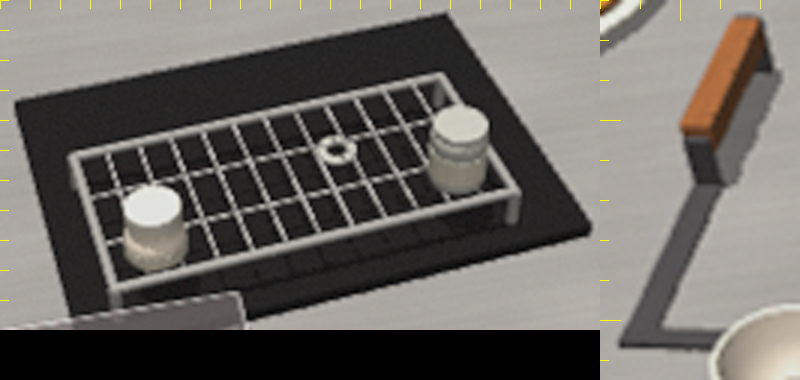

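Enlarged top view: board corners (232.8,153.9), (421,136.9), (437.3,272.5), (242.1,291.2); rack front corners (264,227.7) and (419.6,213.2); washer (313.9,210.8); handle top ends (518.2,262.8) and (506.2,315.5); hook outer corner (531.4,202.1). Scene crop: rack corners, washer (327.3,265), handle ends (154.3,252.8) and (167.5,224.8).

Run:
```python
from h import *
np.set_printoptions(precision=4,suppress=True)
T=cams.camera_model("top");S=cams.camera_model("scene")
for n,a,b in [("far",(518.2,262.8),(154.3,252.8)),("near",(506.2,315.5),(167.5,224.8)),
 ("corner",(531.4,202.1),(135,306.2)),("rFL",(264,227.7),(363.3,239.7)),("rFR",(419.6,213.2),(238.3,267)),("rBL",(257.7,155.6),(388,278.3)),("rBR",(411,142.5),(253.7,311.7)),("wash",(313.9,210.8),(327.3,265))]:
    print(n,tri((T,*a),(S,*b)))
f,n_=onz(T,518.2,262.8,.052),onz(T,506.2,315.5,.052)
print("handle52",f,n_,np.degrees(np.arctan2(*(f-n_)[1::-1])),np.linalg.norm(f-n_))
c=onz(T,531.4,202.1,.005);h=onz(T,504.1,194.3,.005);print("hook",c,h,np.degrees(np.arctan2(*(h-c)[1::-1]))-90,np.linalg.norm(c-h))
for p in [(264,227.7),(419.6,213.2),(257.7,155.6),(411,142.5)]: print("rack@.053",onz(T,*p,.053))
for p in [(232.8,153.9),(421,136.9),(437.3,272.5),(242.1,291.2)]: print("board@.015",onz(T,*p,.015))
print("wash",onz(T,313.9,210.8,.018),onz(S,327.3,265,.018))
```

```text
far [ 0.4811 -0.4129  0.045 ]
near [ 0.3668 -0.3809  0.049 ]
corner [ 0.6267 -0.4626  0.0015]
rFL [0.5525 0.1446 0.0486]
rFR [ 0.5885 -0.199   0.0472]
rBL [0.7152 0.1617 0.0507]
rBR [ 0.7507 -0.1798  0.0473]
wash [0.5977 0.0348 0.0166]
handle52 [ 0.4802 -0.4128  0.052 ] [ 0.3667 -0.3826  0.052 ] -14.890143303339874 0.11750090699502184
hook [ 0.626  -0.4638  0.005 ] [ 0.6435 -0.402   0.005 ] -15.858772413671701 0.06424872867835382
rack@.053 [0.5507 0.1402 0.053 ]
rack@.053 [ 0.5871 -0.2003  0.053 ]
rack@.053 [0.7139 0.1592 0.053 ]
rack@.053 [ 0.7484 -0.1831  0.053 ]
board@.015 [0.7289 0.2216 0.015 ]
board@.015 [ 0.7749 -0.2117  0.015 ]
board@.015 [ 0.4608 -0.2438  0.015 ]
board@.015 [0.4143 0.1888 0.015 ]
wash [0.597  0.0329 0.018 ] [0.5994 0.0363 0.018 ]
```

The measurements agree. Scraper origin is about (0.433,-0.400) at yaw -15.3°, and the hook corner check fits. Rack and board are at yaw about 6.1°. The washer is at (0.598,0.034), 36 mm behind the rack's front line. I'll grip at about x=+28 mm on the handle.

```bash
cat >> h.py <<'E'
def go(x,y,z,yaw=None):
    "shift in tool axes to bring TCP to x,y,z with tool-x at yaw (deg)"
    o=get_obs();R=Ro.from_quat(o["tool_rot"]).as_matrix()
    y0=np.degrees(np.arctan2(R[1,0],R[0,0])); d=R.T@(np.array([x,y,z])-o["position"])
    s=0 if yaw is None else -((yaw-y0+180)%360-180)
    return np.round(d,4), "spin",round(s,2),"yaw",round(y0,2)
E
python3 -c "
from h import *
print(go(.40,.22,.2)); print(go(.46,-.4074,.12,164.7))"
```

```text
(array([-0.2915, -0.2729, -0.0027]), 'spin', 0, 'yaw', np.float64(158.47))
(array([-0.5776, -0.8343,  0.0783]), 'spin', np.float64(-6.23), 'yaw', np.float64(158.47))
```

Request:
servo_tool --moves "-0.29 -0.27 0 0 0.06;-0.29 -0.27 0 0 0.06;-0.29 -0.27 0 0 0.06;-0.29 -0.27 0 0 0.06;-0.29 -0.27 0 0 0.06;-0.29 -0.27 0 0 0.06;-0.29 -0.27 0 0 0.06;-0.29 -0.27 0 0 0.06;-0.29 -0.27 0 0 0.06;-0.29 -0.27 0 0 0.06"

```text
time: 0.93
position: [0.4014, 0.2203, 0.1976]
tool_rot: [0.188, 0.982, -0.001, 0.0]
ft_force: [0.1, 1.0, -0.4]
grip_width: 0.0601
grip_force: 0.0
```

```bash
python3 -c "
from h import *
print(get_obs()['position'],go(.46,-.4074,.12,164.7))"
```

```text
[0.40136871 0.22028777 0.19763841] (array([-0.2862, -0.5616,  0.0785]), 'spin', np.float64(-6.37), 'yaw', np.float64(158.33))
```

Request:
servo_tool --moves "-0.04 -0.08 0.01 -1 0.06;-0.28 -0.56 0.05 -6.4 0.06;-0.28 -0.56 0.05 -6.4 0.06;-0.28 -0.56 0.05 -6.4 0.06;-0.28 -0.56 0.05 -6.4 0.06;-0.28 -0.56 0.05 -6.4 0.06;-0.28 -0.56 0.05 -6.4 0.06;-0.28 -0.56 0.05 -6.4 0.06;-0.28 -0.56 0.05 -6.4 0.06;-0.28 -0.56 0.05 -6.4 0.06"

```text
time: 1.77
position: [0.4358, -0.19, 0.1639]
tool_rot: [0.132, 0.991, 0.0, -0.0]
ft_force: [1.0, 0.3, 0.5]
grip_width: 0.0599
grip_force: 0.0
```

```bash
python3 -c "
from h import *
print(go(.46,-.4074,.14,164.7))"
```

```text
(array([-0.0803, -0.2035,  0.0238]), 'spin', np.float64(0.13), 'yaw', np.float64(164.83))
```

Request:
servo_tool --moves "-0.08 -0.203 0.024 0 0.06;-0.08 -0.203 0.024 0 0.06;-0.08 -0.203 0.024 0 0.06;-0.08 -0.203 0.024 0 0.06;-0.08 -0.203 0.024 0 0.06;-0.08 -0.203 0.024 0 0.06;-0.08 -0.203 0.024 0 0.06"

```text
time: 2.35
position: [0.4604, -0.4086, 0.1392]
tool_rot: [0.133, 0.991, -0.001, 0.0]
ft_force: [-0.3, 0.2, 0.6]
grip_width: 0.0597
grip_force: 0.0
```

Run:
```python
from h import *
m=cams.camera_model("wrist");print(m)
cv2.imwrite("pics/w1.png",cams.camera("wrist"))
print(go(.46,-.4074,.02,164.7))
c,s=np.cos(np.radians(-15.3)),np.sin(np.radians(-15.3))
for p in [(-70,0,52),(50,0,52),(203,-10,5),(189,32.5,5)]:
    x,y,z=np.array(p)/1000; print(p,proj(m,[.433+c*x-s*y,-.400+s*x+c*y,z]))
```

```text
{'fx': 364.5857780053667, 'fy': 364.5857780053667, 'cx': 320.2655552562242, 'cy': 238.8562671598187, 'R': array([[ 2.65570384e-01,  9.64091180e-01, -7.53928013e-04],
       [ 9.19871870e-01, -2.53155375e-01,  2.99579871e-01],
       [ 2.88631450e-01, -8.02530585e-02, -9.54070926e-01]]), 't': array([ 0.27034081, -0.54535342,  0.17042396])}
(array([-0.0008, -0.0021,  0.1192]), 'spin', np.float64(0.04), 'yaw', np.float64(164.74))
(-70, 0, 52) (np.float64(319.6041283086702), np.float64(101.21656930977721))
(50, 0, 52) (np.float64(319.94826523523307), np.float64(260.6352110043526))
(203, -10, 5) (np.float64(310.807639075693), np.float64(380.86779928341343))
(189, 32.5, 5) (np.float64(351.5279785220062), np.float64(369.5600809174047))
```

View pics/w1.png

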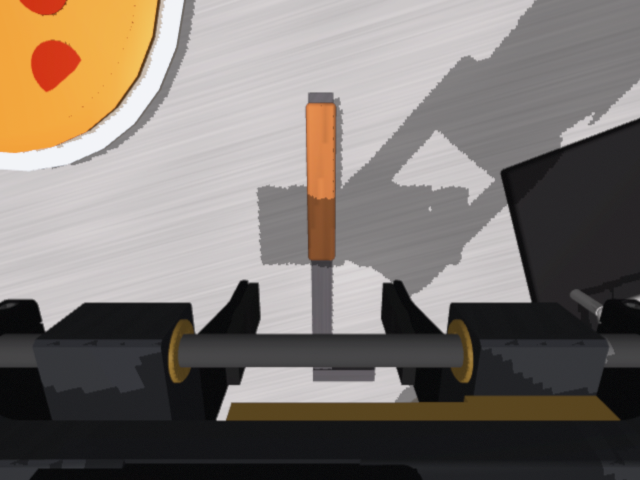

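The wrist view shows the handle from (320,101) to (321,261), exactly where predicted, so the pose is confirmed. Descending to the grasp.

Request:
servo_tool --moves "-0.001 -0.002 0.04 0 0.06;-0.001 -0.002 0.075 0 0.06;-0.001 -0.002 0.1 0 0.06;-0.001 -0.002 0.115 0 0.06;-0.001 -0.002 0.119 0 0.06;-0.001 -0.002 0.119 0 0.06;-0.001 -0.002 0.119 0 0.06"

```text
time: 2.98
position: [0.4615, -0.406, 0.0222]
tool_rot: [0.131, 0.991, -0.0, 0.0]
ft_force: [1.0, 1.1, -0.3]
grip_width: 0.0599
grip_force: 0.0
```

Request:
servo_tool --moves "0 0 0 0 0.015;0 0 0 0 0.015;0 0 0 0 0.015;0 0 0 0 0.015;0 0 0 0 0.015;0 0 0 0 0.015;0 0 0 0 0.015;0 0 0 0 0.015;0 0 0 0 0.015;0 0 0 0 0.015" --grip_force 60

```text
time: 3.82
position: [0.461, -0.4073, 0.0214]
tool_rot: [0.132, 0.991, -0.0, 0.0]
ft_force: [-0.9, -0.9, 1.2]
grip_width: 0.0207
grip_force: 60.0
```

Grip width is 21 mm, so the handle is held. The text asks for 80–90 N but the gripper's limit is 60 N; gripping further forward makes up for that. Lifting now.

Request:
servo_tool --moves "0 0 -0.005 0 0.015;0 0 -0.015 0 0.015;0 0 -0.03 0 0.015;0 0 -0.05 0 0.015;0 0 -0.07 0 0.015;0 0 -0.085 0 0.015;0 0 -0.09 0 0.015;0 0 -0.09 0 0.015;0 0 -0.09 0 0.015;0 0 -0.09 0 0.015"

```text
time: 4.65
position: [0.4603, -0.406, 0.1102]
tool_rot: [0.132, 0.991, 0.001, -0.001]
ft_force: [-0.3, 1.0, -2.5]
grip_width: 0.0208
grip_force: 60.0
```

Run:
```python
from h import *
o=get_obs();print(o["position"],o["ft_force"],o["moment"])
a=cams.camera("wrist");b=cams.camera("scene")[170:330,90:240]
cv2.imwrite("pics/w2.png",np.hstack([a[230:480,150:550],cv2.resize(b,(400,250*1))]))
m=cams.camera_model("wrist")
g=Ro.from_quat(o["tool_rot"]).as_matrix()
for dz in (0,-.005,-.01,-.015):
    for t in [(-.161-.014,-.010,.020+dz if 0 else .020-dz),(-.161-.014,.055,.020-dz)]:
        print(dz,proj(m,o["position"]+g@np.array(t)))
```

```text
[ 0.46030716 -0.40604515  0.11018577] [-0.34266247  1.04941806 -2.46662761] [ 0.05008506  0.07999909 -0.01693341]
0 (np.float64(305.40279729652565), np.float64(483.87015109883515))
0 (np.float64(391.7790867984621), np.float64(483.76055158089866))
-0.005 (np.float64(305.6536705458955), np.float64(477.73124676887204))
-0.005 (np.float64(390.5533075300026), np.float64(477.62373789495587))
-0.01 (np.float64(305.89611008105936), np.float64(471.79871663299525))
-0.01 (np.float64(389.3687343797355), np.float64(471.6932209514812))
-0.015 (np.float64(306.1305341514917), np.float64(466.0623260666849))
-0.015 (np.float64(388.2233239006314), np.float64(465.95877031664406))
```

View pics/w2.png

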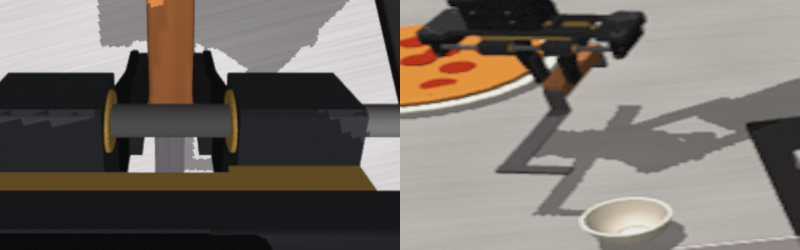

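```bash
cat > plan.py <<'E'
from h import *
W=np.array([.598,.0345]); G=.029
fl,fr=np.array([.5507,.1402]),np.array([.5871,-.2003])
e=(fl-fr)/np.linalg.norm(fl-fr); n=np.array([e[1],-e[0]])   # n into rack
def tcp(psi,sx,sy,w=W):
    a=np.radians(psi);R=np.array([[np.cos(a),-np.sin(a)],[np.sin(a),np.cos(a)]])
    return w-R@np.array([sx-G,sy])
def pts(t,psi,P):
    a=np.radians(psi);R=np.array([[np.cos(a),-np.sin(a)],[np.sin(a),np.cos(a)]])
    return [t+R@(np.array(p)-[G,0]) for p in P]
def depth(p): return (p-fl)@n
E
python3 - <<'E'
from plan import *
S=cams.camera_model("scene");o=get_obs();g=Ro.from_quat(o["tool_rot"]).as_matrix()
for (u,v),t in [((127.5,280),(-.174,-.010,.02)),((155.6,282),(-.174,.055,.02))]:
    X=o["position"]+g@np.array(t); print("pred",proj(S,X),"drop10",proj(S,X-[0,0,.01]),"seen",u,v)
print("washer depth",depth(W),"board front",depth(np.array([.431,.0345])))
psi=20
for nm,sx,sy in [("in",.160,.085),("left",.160,.034),("end",.171+.095,.034)]:
    t=tcp(psi,sx,sy) if nm!="end" else tcp(psi,.171,.034,W-.095*np.array([np.cos(np.radians(20)),np.sin(np.radians(20))]))
    print(nm,t,np.hypot(*t),[round(depth(p),3) for p in pts(t,psi,[(.203,-.01),(.203,.055),(.05,0),(.189,.034)])])
t0=tcp(psi,.160,.085)-.062*np.array([np.cos(np.radians(20)),np.sin(np.radians(20))])
for L in (.05,.06,.07): 
    t0=tcp(psi,.160,.085)-L*np.array([np.cos(np.radians(20)),np.sin(np.radians(20))]);print(L,t0,np.hypot(*t0),[round(depth(p),3) for p in pts(t0,psi,[(.203,-.01),(.203,.055),(.189,.055)])])
print(go(*t0,.11,200))
E
```

```text
pred (np.float64(125.52597618159834), np.float64(280.0717941530345)) drop10 (np.float64(126.60178451521628), np.float64(283.1136151330025)) seen 127.5 280
pred (np.float64(152.62736582155978), np.float64(280.9484333340651)) drop10 (np.float64(153.55332765924234), np.float64(283.99177370850117)) seen 155.6 282
washer depth 0.03579653969205822 board front -0.1302573276290306
in [ 0.50397198 -0.09017851] 0.5119764832683278 [np.float64(0.1), np.float64(0.085), np.float64(-0.051), np.float64(0.076)]
left [ 0.48652895 -0.04225419] 0.48836035577231035 [np.float64(0.088), np.float64(0.072), np.float64(-0.063), np.float64(0.064)]
end [ 0.38692153 -0.07850832] 0.3948060664035183 [np.float64(-0.015), np.float64(-0.03), np.float64(-0.166), np.float64(-0.039)]
0.05 [ 0.45698735 -0.10727952] 0.46941062110090087 [np.float64(0.052), np.float64(0.036), np.float64(0.023)]
0.06 [ 0.44759042 -0.11069972] 0.4610765810132188 [np.float64(0.042), np.float64(0.027), np.float64(0.013)]
0.07 [ 0.4381935  -0.11411992] 0.45280999979610115 [np.float64(0.032), np.float64(0.017), np.float64(0.003)]
(array([0.0976, 0.2761, 0.0006]), 'spin', np.float64(-35.13), 'yaw', np.float64(164.87))
```

```bash
python3 -c "
from h import *
print(go(.391,-.131,.09,200))"
```

```text
(array([0.1388, 0.2475, 0.0207]), 'spin', np.float64(-35.13), 'yaw', np.float64(164.87))
```

Request:
servo_tool --moves "0.015 0.025 0 -3.5 0.015;0.03 0.05 0 -7 0.015;0.045 0.08 0 -11 0.015;0.06 0.11 0 -15 0.015;0.075 0.14 0 -19 0.015;0.09 0.165 0 -23 0.015;0.105 0.19 0 -27 0.015;0.12 0.22 0.005 -31 0.015;0.135 0.24 0.015 -34 0.015;0.139 0.2475 0.02 -35.1 0.015"

```text
time: 5.58
position: [0.3874, -0.1272, 0.0902]
tool_rot: [-0.175, 0.985, 0.003, -0.003]
ft_force: [-0.5, 0.3, -2.0]
grip_width: 0.021
grip_force: 60.0
```

Run:
```python
from plan import *
o=get_obs();print(o["ft_force"],o["moment"])
b=cams.camera("top");cv2.imwrite("pics/t2.png",cv2.resize(b[120:320,230:500],None,fx=2.9,fy=2.9,interpolation=cv2.INTER_CUBIC))
print(go(.391,-.131,.05,200))
T=cams.camera_model("top");o=get_obs();g=Ro.from_quat(o["tool_rot"]).as_matrix()
for t in [(-.174,-.010,.02),(-.174,.055,.02),(-.16,.055,.02)]:
    u,v=proj(T,o["position"]+g@np.array(t));print((u-230)*2.9,(v-120)*2.9)
```

```text
[-0.54792875  0.33058046 -1.99523153] [ 0.06747125  0.11854685 -0.0200035 ]
(array([-0.002 , -0.0048,  0.0397]), 'spin', np.float64(0.17), 'yaw', np.float64(-159.83))
387.59154007238993 307.160625783395
305.3362539790836 335.8010020375391
311.6647426041431 353.3663125736969
```

View pics/t2.png

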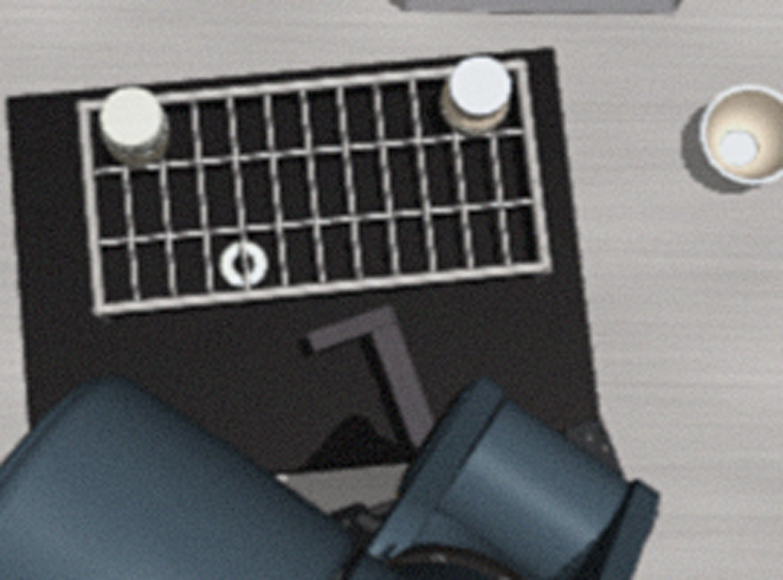

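The hook is seen with corner (393,305) and tip (300,343), as predicted, in front of the rack. Next I feel for the board.

Request:
servo_tool --moves "-0.002 -0.004 0.012 0 0.015;-0.002 -0.004 0.025 0 0.015;-0.002 -0.004 0.036 0 0.015;-0.002 -0.004 0.042 0 0.015;-0.002 -0.004 0.045 0 0.015;-0.002 -0.004 0.045 0 0.015"

```text
time: 6.13
position: [0.3951, -0.1357, 0.0457]
tool_rot: [-0.173, 0.985, 0.0, -0.0]
ft_force: [-0.4, -0.5, -1.1]
grip_width: 0.0211
grip_force: 60.0
```

```bash
python3 -c "
from h import *
o=get_obs();print(o['position'],o['ft_force'],o['moment'])"
```

```text
[ 0.39506539 -0.13565354  0.04567548] [-0.41041277 -0.53383562 -1.08127146] [0.14887916 0.03735007 0.02482371]
```

Request:
servo_tool --moves "0 0 0.001 0 0.015;0 0 0.002 0 0.015;0 0 0.002 0 0.015"

```text
time: 6.38
position: [0.395, -0.1351, 0.0445]
tool_rot: [-0.173, 0.985, -0.0, 0.0]
ft_force: [0.5, 0.3, -1.6]
grip_width: 0.0205
grip_force: 60.0
```

Request:
servo_tool --moves "0 0 0.001 0 0.015;0 0 0.002 0 0.015;0 0 0.002 0 0.015"

```text
time: 6.63
position: [0.3947, -0.1348, 0.0423]
tool_rot: [-0.173, 0.985, -0.0, 0.0]
ft_force: [-0.3, -0.1, -1.6]
grip_width: 0.0208
grip_force: 60.0
```

Request:
servo_tool --moves "0 0 0.001 0 0.015;0 0 0.002 0 0.015;0 0 0.002 0 0.015"

```text
time: 6.88
position: [0.3946, -0.1348, 0.0401]
tool_rot: [-0.173, 0.985, 0.0, -0.0]
ft_force: [0.0, 1.1, -1.2]
grip_width: 0.0208
grip_force: 60.0
```

Request:
servo_tool --moves "0 0 0.001 0 0.015;0 0 0.002 0 0.015;0 0 0.002 0 0.015"

```text
time: 7.13
position: [0.3946, -0.1348, 0.0381]
tool_rot: [-0.173, 0.985, 0.0, -0.0]
ft_force: [-0.6, -0.8, -1.1]
grip_width: 0.021
grip_force: 60.0
```

Request:
servo_tool --moves "0 0 0.001 0 0.015;0 0 0.001 0 0.015;0 0 0.001 0 0.015"

```text
time: 7.38
position: [0.3946, -0.1348, 0.0372]
tool_rot: [-0.173, 0.985, 0.0, -0.0]
ft_force: [0.3, -0.4, -1.6]
grip_width: 0.0211
grip_force: 60.0
```

Request:
servo_tool --moves "0 0 0.001 0 0.015;0 0 0.001 0 0.015;0 0 0.001 0 0.015"

```text
time: 7.63
position: [0.3946, -0.1348, 0.0362]
tool_rot: [-0.173, 0.985, 0.0, -0.0]
ft_force: [0.4, 0.8, -0.8]
grip_width: 0.0213
grip_force: 60.0
```

Request:
servo_tool --moves "0 0 0.001 0 0.015;0 0 0.001 0 0.015;0 0 0.001 0 0.015"

```text
time: 7.88
position: [0.3947, -0.1348, 0.0352]
tool_rot: [-0.173, 0.985, 0.0, -0.0]
ft_force: [0.4, 0.5, -1.2]
grip_width: 0.0211
grip_force: 60.0
```

Request:
servo_tool --moves "0 0 0.001 0 0.015;0 0 0.001 0 0.015;0 0 0.001 0 0.015"

```text
time: 8.13
position: [0.3946, -0.1349, 0.0343]
tool_rot: [-0.173, 0.985, -0.0, -0.0]
ft_force: [-0.1, 0.4, 0.3]
grip_width: 0.021
grip_force: 60.0
```

Request:
servo_tool --moves "0 0 0.001 0 0.015;0 0 0.001 0 0.015;0 0 0.001 0 0.015"

```text
time: 8.38
position: [0.3943, -0.1349, 0.0335]
tool_rot: [-0.173, 0.985, 0.0, -0.0]
ft_force: [-4.0, -2.1, 5.5]
grip_width: 0.0205
grip_force: 60.0
```

```bash
python3 -c "
from h import *
o=get_obs();print(o['position'],o['ft_force'],o['moment'])"
```

```text
[ 0.39428309 -0.13486437  0.03345657] [-3.98403535 -2.08343987  5.46908525] [-0.24310298  0.47783186 -0.03015259]
```

Contact: about 2 N at z=0.0343 and about 7 N at 0.0335. I'll rise 3 mm and slide under.

Request:
servo_tool --moves "0 0 -0.003 0 0.015;-0.01 0 -0.003 0 0.015;-0.03 0 -0.003 0 0.015;-0.05 0 -0.003 0 0.015;-0.07 0 -0.003 0 0.015;-0.09 0 -0.003 0 0.015;-0.107 0 -0.003 0 0.015;-0.118 0 -0.003 0 0.015;-0.118 0 -0.003 0 0.015;-0.118 0 -0.003 0 0.015"

```text
time: 9.22
position: [0.5055, -0.094, 0.036]
tool_rot: [-0.174, 0.985, 0.0, -0.0]
ft_force: [-0.7, 1.0, -0.8]
grip_width: 0.0209
grip_force: 60.0
```

Run:
```python
from plan import *
o=get_obs();print(o["position"],o["ft_force"],o["moment"])
t=cams.camera("top")[125:300,230:450];s=cams.camera("scene")[210:330,210:410]
a=cv2.resize(t,(800,int(175*800/220)),interpolation=cv2.INTER_CUBIC)
cv2.imwrite("pics/t3.png",a[:600])
cv2.imwrite("pics/s3.png",cv2.resize(s,(800,480),interpolation=cv2.INTER_CUBIC))
print(go(*tcp(20,.160,.034),.0368,200),go(*tcp(20,.160,.085),.0368,200))
```

```text
[ 0.50553927 -0.09396275  0.03596924] [-0.69062846  0.96302623 -0.81858453] [ 0.06264783  0.06370514 -0.03310161]
(array([-0.0012,  0.0548, -0.0008]), 'spin', np.float64(-0.04), 'yaw', np.float64(-160.04)) (array([-0.0012,  0.0038, -0.0009]), 'spin', np.float64(-0.04), 'yaw', np.float64(-160.04))
```

View pics/t3.png

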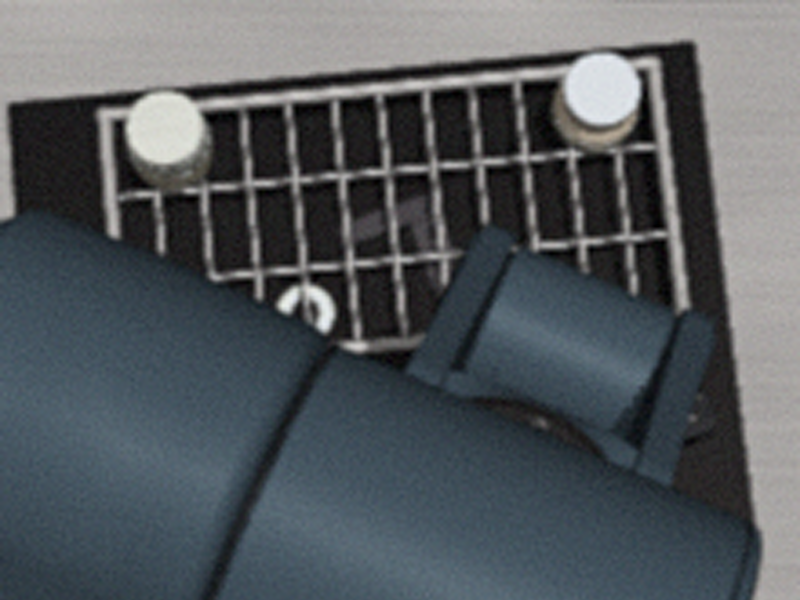

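The hook is under the rack with its tip at (350,225), right of and behind the washer at (305,310). A 55 mm shift left would leave about 7 mm behind the washer. I'll go 3 mm deeper and press.

Request:
servo_tool --moves "-0.003 0 0.0005 0 0.015;-0.003 0 0.001 0 0.015;-0.003 0 0.0015 0 0.015;-0.003 0 0.0018 0 0.015;-0.003 0 0.0018 0 0.015"

```text
time: 9.73
position: [0.5081, -0.0938, 0.0348]
tool_rot: [-0.173, 0.985, -0.0, -0.0]
ft_force: [-1.9, -0.6, 4.0]
grip_width: 0.021
grip_force: 60.0
```

```bash
python3 -c "
from h import *
o=get_obs();print(o['position'],o['ft_force'],o['moment'])"
```

```text
[ 0.50808187 -0.09381964  0.03484359] [-1.86595067 -0.62435432  3.99869732] [-0.02054346  0.32591033  0.06186734]
```

Request:
servo_tool --moves "0 0.004 -0.0003 0 0.015;0 0.01 -0.0003 0 0.015;0 0.016 -0.0003 0 0.015;0 0.022 -0.0003 0 0.015;0 0.028 -0.0003 0 0.015"

```text
time: 10.15
position: [0.499, -0.0666, 0.0349]
tool_rot: [-0.174, 0.985, -0.0, 0.0]
ft_force: [0.8, -0.9, 0.2]
grip_width: 0.0207
grip_force: 60.0
```

Request:
servo_tool --moves "0 0.006 0 0 0.015;0 0.012 0 0 0.015;0 0.018 0 0 0.015;0 0.023 0 0 0.015;0 0.026 0 0 0.015;0 0.026 0 0 0.015"

```text
time: 10.65
position: [0.4895, -0.0419, 0.0348]
tool_rot: [-0.174, 0.985, 0.0, -0.0]
ft_force: [0.8, -0.4, 0.4]
grip_width: 0.021
grip_force: 60.0
```

Run:
```python
from plan import *
o=get_obs();print(o["position"],o["ft_force"],o["moment"])
s=cams.camera("scene")[210:330,210:410]
cv2.imwrite("pics/s4.png",cv2.resize(s,(800,480),interpolation=cv2.INTER_CUBIC))
print(go(*tcp(20,.160,.034),.0345,200))
```

```text
[ 0.48945025 -0.04188115  0.03475485] [ 0.78538676 -0.43191432  0.41203013] [ 0.20561591 -0.12098004 -0.02892381]
(array([0.0028, 0.0007, 0.0002]), 'spin', np.float64(-0.02), 'yaw', np.float64(-160.02))
```

View pics/s4.png

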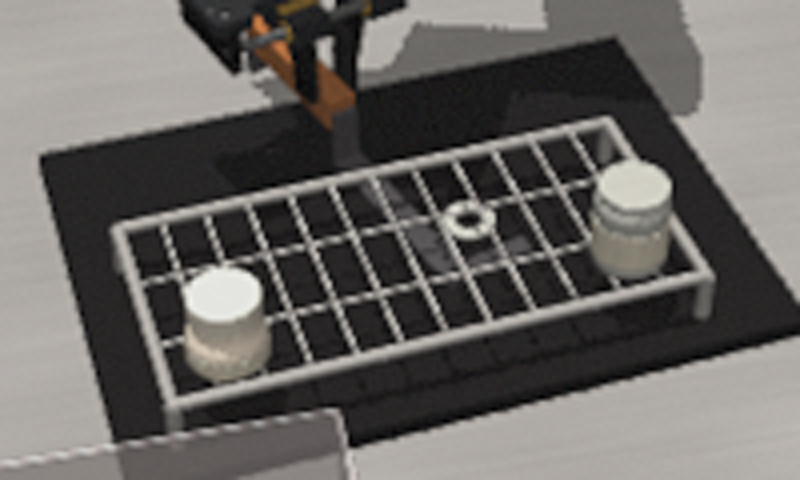

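The washer at (468,220) sits inside the L, with the hook behind it from (430,265) to (520,240) and the rack unmoved. I'll press slightly more and drag.

Request:
servo_tool --moves "0 0 0.0003 0 0.015;0.003 0 0.0003 0 0.015;0.008 0 0.0003 0 0.015;0.013 0 0.0003 0 0.015;0.018 0 0.0003 0 0.015;0.023 0 0.0003 0 0.015"

```text
time: 11.2
position: [0.4681, -0.0511, 0.0345]
tool_rot: [-0.173, 0.985, -0.0, 0.0]
ft_force: [2.1, 0.5, 1.1]
grip_width: 0.0209
grip_force: 60.0
```

Request:
servo_tool --moves "0.005 0 0 0 0.015;0.011 0 0 0 0.015;0.017 0 0 0 0.015;0.023 0 0 0 0.015"

```text
time: 11.53
position: [0.4462, -0.0587, 0.0345]
tool_rot: [-0.173, 0.985, -0.0, 0.0]
ft_force: [0.8, 0.9, 0.8]
grip_width: 0.021
grip_force: 60.0
```

Request:
servo_tool --moves "0.006 0 0 0 0.015;0.012 0 0 0 0.015;0.018 0 0 0 0.015;0.024 0 0 0 0.015"

```text
time: 11.87
position: [0.4236, -0.0669, 0.0345]
tool_rot: [-0.173, 0.985, 0.0, 0.0]
ft_force: [2.0, 0.7, 1.1]
grip_width: 0.0209
grip_force: 60.0
```

Request:
servo_tool --moves "0.006 0 0.0001 0 0.015;0.012 0 0.0001 0 0.015;0.018 0 0.0001 0 0.015;0.024 0 0.0001 0 0.015;0.03 0 0.0001 0 0.015;0.036 0 0.0001 0 0.015;0.039 0 0.0001 0 0.015;0.039 0 0.0001 0 0.015"

```text
time: 12.53
position: [0.3859, -0.0798, 0.0343]
tool_rot: [-0.173, 0.985, 0.001, -0.001]
ft_force: [-1.5, -0.5, 1.5]
grip_width: 0.0206
grip_force: 60.0
```

Run:
```python
from plan import *
o=get_obs();print(o["position"],o["ft_force"],o["moment"])
s=cams.camera("scene")[150:330,180:420]
cv2.imwrite("pics/s5.png",cv2.resize(s,(800,600),interpolation=cv2.INTER_CUBIC))
```

```text
[ 0.38586147 -0.07981     0.03428439] [-1.54882789 -0.45720424  1.50963223] [-0.11432753  0.27602709 -0.06733626]
```

View pics/s5.png

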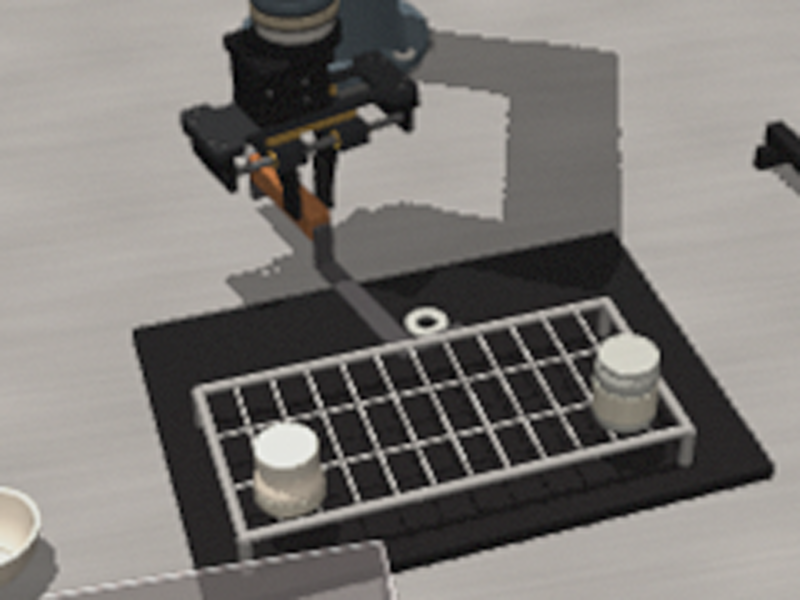

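The washer is out on the open board at scene pixel (308.1,246.6). Computing its clearance.

Run:
```python
from plan import *
S=cams.camera_model("scene");p=onz(S,308.1,246.6,.018)[:2];print(p,depth(p))
q=onz(S,327.3,265,.018)[:2];print(depth(q))
# rack front check: bright wire at same pixels? hook inner face from TCP
o=get_obs();print([depth(x) for x in pts(o["position"][:2],20,[(.189,.034),(.203,-.01)])])
```

```text
[0.51297829 0.00147134] -0.05225429467408946
0.03736091426531093
[np.float64(-0.0399160595139246), np.float64(-0.01575725714066846)]
```

34 mm clear of the rack. Backing the hook off the washer, then lifting.

Request:
servo_tool --moves "-0.002 0 0 0 0.015;-0.004 0 0 0 0.015;-0.004 0 -0.003 0 0.015;-0.004 0 -0.01 0 0.015;-0.004 0 -0.025 0 0.015;-0.004 0 -0.045 0 0.015;-0.004 0 -0.065 0 0.015;-0.004 0 -0.075 0 0.015;-0.004 0 -0.08 0 0.015;-0.004 0 -0.08 0 0.015"

```text
time: 13.42
position: [0.3922, -0.0789, 0.1156]
tool_rot: [-0.174, 0.985, -0.001, 0.001]
ft_force: [0.5, -0.2, -1.9]
grip_width: 0.0211
grip_force: 60.0
```

Run:
```python
from plan import *
print(get_obs()["position"],go(.461,-.4073,.11,164.8))
```

```text
[ 0.3922283  -0.07890483  0.11562807] (array([ 0.0477, -0.3321,  0.0064]), 'spin', np.float64(35.19), 'yaw', np.float64(-160.01))
```

Request:
servo_tool --moves "0.002 -0.015 0 1 0.015;0.006 -0.04 0 4 0.015;0.011 -0.075 0 8 0.015;0.016 -0.115 0 12 0.015;0.022 -0.155 0 16 0.015;0.028 -0.195 0 20 0.015;0.034 -0.235 0 25 0.015;0.04 -0.275 0 30 0.015;0.045 -0.31 0 34 0.015;0.048 -0.332 0 35.2 0.015"

```text
time: 14.25
position: [0.4599, -0.4113, 0.1131]
tool_rot: [0.135, 0.991, -0.001, 0.0]
ft_force: [2.1, -0.2, -1.7]
grip_width: 0.0207
grip_force: 60.0
```

Request:
servo_tool --moves "0 0 0.01 0 0.015;0 0 0.025 0 0.015;0 0 0.04 0 0.015;0 0 0.055 0 0.015;0 0 0.065 0 0.015;0 0 0.07 0 0.015;0 0 0.07 0 0.015"

```text
time: 14.83
position: [0.4586, -0.4055, 0.0424]
tool_rot: [0.132, 0.991, 0.002, -0.002]
ft_force: [0.2, -0.0, -1.9]
grip_width: 0.0212
grip_force: 60.0
```

Run:
```python
from plan import *
o=get_obs();print(o["position"],o["ft_force"],o["moment"],go(.461,-.4073,.021,164.8))
```

```text
[ 0.45858027 -0.40546133  0.04237005] [ 0.15541425 -0.03618946 -1.91955782] [-0.01640199  0.02825268 -0.04327793] (array([-0.0029, -0.0012,  0.0214]), 'spin', np.float64(-0.01), 'yaw', np.float64(164.79))
```

Request:
servo_tool --moves "0 0 0.006 0 0.015;0 0 0.012 0 0.015;0 0 0.016 0 0.015;0 0 0.018 0 0.015;0 0 0.019 0 0.015;0 0 0.019 0 0.015"

```text
time: 15.33
position: [0.4595, -0.407, 0.0253]
tool_rot: [0.133, 0.991, 0.0, -0.0]
ft_force: [0.5, 0.6, -1.3]
grip_width: 0.0206
grip_force: 60.0
```

Request:
servo_tool --moves "0 0 0.0005 0 0.015;0 0 0.001 0 0.015;0 0 0.001 0 0.015"

```text
time: 15.58
position: [0.4596, -0.4072, 0.0245]
tool_rot: [0.133, 0.991, -0.0, 0.0]
ft_force: [-0.4, 0.3, -0.6]
grip_width: 0.0207
grip_force: 60.0
```

Request:
servo_tool --moves "0 0 0.0005 0 0.015;0 0 0.001 0 0.015;0 0 0.001 0 0.015"

```text
time: 15.83
position: [0.4595, -0.407, 0.0233]
tool_rot: [0.133, 0.991, 0.0, -0.0]
ft_force: [0.2, -0.5, -2.3]
grip_width: 0.0207
grip_force: 60.0
```

Request:
servo_tool --moves "0 0 0.0005 0 0.015;0 0 0.001 0 0.015;0 0 0.001 0 0.015"

```text
time: 16.08
position: [0.4594, -0.407, 0.0222]
tool_rot: [0.133, 0.991, 0.0, -0.0]
ft_force: [-0.3, 0.5, -1.4]
grip_width: 0.0207
grip_force: 60.0
```

Request:
servo_tool --moves "0 0 0.0005 0 0.015;0 0 0.001 0 0.015;0 0 0.001 0 0.015"

```text
time: 16.33
position: [0.4595, -0.4071, 0.0214]
tool_rot: [0.133, 0.991, -0.0, 0.0]
ft_force: [-0.6, 0.5, -1.8]
grip_width: 0.0209
grip_force: 60.0
```

Request:
servo_tool --moves "0 0 0.0005 0 0.015;0 0 0.001 0 0.015;0 0 0.001 0 0.015"

```text
time: 16.58
position: [0.4595, -0.4074, 0.0212]
tool_rot: [0.133, 0.991, -0.0, 0.0]
ft_force: [-1.5, 0.2, 5.3]
grip_width: 0.0211
grip_force: 60.0
```

Request:
servo_tool --moves "0 0 0.0005 0 0.015;0 0 0.001 0 0.015;0 0 0.001 0 0.015"

```text
time: 16.83
position: [0.4595, -0.4076, 0.0211]
tool_rot: [0.133, 0.991, -0.0, 0.0]
ft_force: [-3.2, -0.1, 10.3]
grip_width: 0.021
grip_force: 60.0
```

The tool is down on the counter. Easing off, releasing and rising.

Request:
servo_tool --moves "0 0 -0.0015 0 0.015;0 0 -0.0015 0 0.02;0 0 -0.0015 0 0.03;0 0 -0.0015 0 0.045;0 0 -0.0015 0 0.06;0 0 -0.0015 0 0.06;0 0 -0.0015 0 0.06;0 0 -0.0015 0 0.06"

```text
time: 17.5
position: [0.4595, -0.4069, 0.0206]
tool_rot: [0.133, 0.991, 0.0, -0.0]
ft_force: [0.7, 0.4, 0.7]
grip_width: 0.0528
grip_force: 0.0
```

Request:
servo_tool --moves "0 0 -0.01 0 0.06;0 0 -0.03 0 0.06;0 0 -0.06 0 0.06;0 0 -0.1 0 0.06;0 0 -0.14 0 0.06;0 0 -0.16 0 0.06;0 0 -0.16 0 0.06;0 0 -0.16 0 0.06"

```text
time: 18.17
position: [0.4601, -0.4077, 0.1831]
tool_rot: [0.133, 0.991, -0.001, 0.002]
ft_force: [0.2, 1.5, 0.4]
grip_width: 0.0602
grip_force: 0.0
```

Run:
```python
from plan import *
o=get_obs();print(o["time"],o["position"],o["grip_width"],o["ft_force"])
t=cams.camera("top").astype(int);a=cv2.imread("pics/top0.png").astype(int);T=cams.camera_model("top")
cv2.imwrite("pics/top_end.png",t)
def blob(im,mask,x0,y0,x1,y1):
    m=np.zeros(mask.shape,np.uint8);m[y0:y1,x0:x1]=mask[y0:y1,x0:x1]
    n,l,s,c=cv2.connectedComponentsWithStats(m);k=1+np.argmax(s[1:,4]);return c[k],s[k]
for im in (a,t):
    orange=(im[...,2]>120)&(im[...,0]<80)
    ys,xs=np.nonzero(orange[240:330,470:530]);print("handle",xs.mean()+470,ys.mean()+240,len(xs)) if len(xs) else print("handle hidden")
br=t.min(2)>120
c,s=blob(t,br,255,228,400,262);p=onz(T,*c,.018)[:2];print("washer",c,s,p,depth(p))
d=np.abs(t-a).max(2)[132:232,255:425]>70;print("rack diff px",d.sum(), np.argwhere(d).mean(0)+[132,255] if d.any() else 0)
d=np.abs(t-a).max(2)>70
for n,(x0,y0,x1,y1) in dict(cutter=(130,235,170,340),mill=(145,135,190,182),ram=(468,145,510,188),hook=(498,190,540,262)).items(): print(n,d[y0:y1,x0:x1].sum())
```

```text
18.1667 [ 0.46013198 -0.40769983  0.18313636] 0.0601502561741882 [0.22938853 1.45109114 0.38179198]
handle 512.5751503006012 288.4809619238477 499
handle 512.4024390243902 286.2256097560976 164
washer [328.52601156 248.55491329] [321 241  16  16 173] [ 0.51134474 -0.001207  ] -0.054163291485844325
rack diff px 135 [210.76296296 313.48148148]
cutter 0
mill 0
ram 0
hook 730[ WARN:0@1.565] global loadsave.cpp:1063 imwrite_ Unsupported depth image for selected encoder is fallbacked to CV_8U.
```

The washer is 36 mm clear and nothing else has moved. I'll clear the arm from the view and compare the scraper with its starting picture.

Request:
servo_tool --moves "0.02 0.04 -0.02 0 0.06;0.05 0.38 -0.05 0 0.06;0.05 0.38 -0.05 0 0.06;0.05 0.38 -0.05 0 0.06;0.05 0.38 -0.05 0 0.06;0.05 0.38 -0.05 0 0.06;0.05 0.38 -0.05 0 0.06;0.05 0.38 -0.05 0 0.06;0.05 0.38 -0.05 0 0.06;0.05 0.38 -0.05 0 0.06"

```text
time: 19.05
position: [0.5096, -0.022, 0.2293]
tool_rot: [0.131, 0.991, 0.001, -0.002]
ft_force: [0.7, -0.1, -0.4]
grip_width: 0.0599
grip_force: 0.0
```

Run:
```python
from plan import *
o=get_obs();print(o["position"])
t=cams.camera("top").astype(int);a=cv2.imread("pics/top0.png").astype(int)
s=cams.camera("scene").astype(int);b=cv2.imread("pics/scene0.png").astype(int)
for nm,p,q,(x0,y0,x1,y1) in [("top",a,t,(490,185,545,325)),("scene",b,s,(125,215,185,312))]:
    for im in (p,q):
        c=im[y0:y1,x0:x1]; o_=(c[...,2]>90)&(c[...,0]<70)&(c[...,2]-c[...,0]>50); k=(c.max(2)<100)&~o_
        if nm=="top": k[80:]=0
        ys,xs=np.nonzero(o_);yk,xk=np.nonzero(k)
        print(nm,"handle",len(xs),xs.min()+x0,xs.max()+x0,ys.min()+y0,ys.max()+y0,xs.mean()+x0,ys.mean()+y0,"steel",len(xk),xk.mean()+x0,yk.mean()+y0,xk.min()+x0,xk.max()+x0,yk.min()+y0,yk.max()+y0)
```

```text
[ 0.50956581 -0.02204862  0.22932118]
top handle 517 502 522 261 316 512.2978723404256 288.27272727272725 steel 724 517.6077348066299 226.69337016574585 502 530 194 264
top handle 528 502 522 262 316 511.99810606060606 288.8333333333333 steel 677 517.864106351551 226.84490398818315 503 530 195 264
scene handle 301 125 169 215 253 150.34551495016612 232.61129568106313 steel 632 153.05854430379748 272.31803797468353 126 173 215 307
scene handle 296 125 169 215 253 150.02027027027026 232.28378378378378 steel 627 152.99840510366826 272.88357256778306 126 173 216 306
```

The scraper matches its flat starting picture to within a pixel in both views.

```bash
python3 -c "
from rig import job
print(job.hand_in())"
```

```text
the job is handed in; nothing more can be done
None
```

The job is handed in at about 19 s: the washer lies on the open board about 36 mm clear of the rack's front, the scraper lies flat on the counter to the right of the board, the rack, cutter, mill and ramekin showed no movement in the pictures, and the blade's peak press was about 7 N while feeling for the board.

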